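Clamp the colposcope's arm with its quick-release lever

ROBOT

A 6-joint arm with a two-finger parallel gripper is mounted at the origin on the work surface. World frame = base frame: x ahead of the robot, y to its left, z up, the work surface at z = 0. Lengths are in mm, angles in rad, forces in N, time in s.
With the tool pointing down it reaches from about 275 to 750 mm from the base axis. Payload 10.2 kg.
Tool frame: the origin (TCP) lies midway between the tips of the shut fingers; the grasp point (between the pads) lies 19 mm behind it; z points along the fingers, y is the line along which they close (so a half turn about z gives the same grasp; the last joint's range is limited). The gripper opens to 85 mm and grips with 20 to 120 N. Pads are 22 mm wide; open, the fingers measure 114 mm over their backs; the gripper's body (76 mm by 85 mm) begins 54 mm behind the grasp point. The pads swing forward as they close: fully open they stand 13 mm farther back than shut.
Start: joints at [0.908, 0.313, 1.498, -0, 1.331, -0.223], TCP at [223.536, 475.04, 231.294] pointing down, gripper open.
Joint ranges: [-2.94, 2.94], [-0.97, 2.17], [0.19, 2.56], [-1.23, 4.37], [0.02, 3.11], [-2.88, 2.88]. Speed limits (rad/s): [2.39, 2.39, 3.01, 3.14, 3.14, 3.14].

INTERFACE

Orientations are given as a unit quaternion [w, x, y, z].
In Python, from rig import ctrl gives the robot as it stands.
- The arm moves only by the tool send_rows, never from a script. Its argument "targets" is a list of rows, each an object with "offset": the shift along the world's x, y, z in cm, a list of three; "spin": the turn about the world's z in rad. A call has 1 to 8 rows; each row is the pose to reach, as a shift and turn from the pose commanded when the call began; what a row does not reach only later rows make up. A row lasts 1/12 s, in which the tool goes at most 41.7 mm and 7.16 degrees, less where a joint would pass 70% of its speed; a pose out of reach is approached as far as the arm can. A call with a gripper value outside its range is refused whole. "grip" is the opening, from 0 (shut) to 1 (fully open), set as the call begins (left out, the last holds). The fingers move at their own pace and stop on an object; "squeeze" is the grip in N (left out, the last holds). Time passes only in rows, so rows that repeat a pose let the fingers close. It gives the time, the measured TCP pose, the force, the opening and the grip force at its end, in the units of the state.
- ctrl.sense(): the state, without advancing time (a new reading comes with each control period).
- ctrl.capture(name): name is "scene" or "top" or "wrist"; returns (picture, depth): 400x640x3 uint8, red, green, blue; 400x640 float32, mm along the optical axis (not along the pixel's ray), 0 where there is no reading.
- ctrl.calibration(name): a dict with "fx", "fy", "cx", "cy" (pixels), "view" (4x4, takes a point from world to camera coordinates); the wrist camera has in their place "mount" (4x4, takes a point from camera to tool coordinates, whose origin is the TCP and whose axes are the flange's). Camera axes: x right, y down, z forward; pixel columns grow to the right and rows downward; lengths in mm; the calibration is good to about 2 mm. A picture is of the moment at which its call begins: read the wrist's pose just before it. calibration takes no time and is no camera call.
- ctrl.finish_job(): hands the job in; it is judged then, once.
Trained networks look in the newest picture that a camera, given by its name, has taken for a name from the list of things; names that differ only in an ending like _2 or _b are one class to them, and where a whole thing is asked for, a point or a joint stands for the part that bears it (a point fixed in the world has none). Each returns a list of dicts, best first, with "conf" (0 to 1); they miss things now and then, are a little off and sometimes report something else, mostly with a low value. They report only what shows in the picture. A call takes as long as a camera call.
- ctrl.search_frame(camera, query): "box" ([left, top, right, bottom] in pixels, round what is visible of it).
- ctrl.place_of(camera, query): "uv" ([column, row] in pixels: a listed point, or the origin of a listed thing).
The state is a dict: "time_s": time; "joints": joint angles; "dq": joint speeds; "tau": joint torques, N m; "eef_pos": TCP position; "ee_rot": TCP orientation; "force": force on the tool from outside, world axes, zero at the start; "wrist_torque": the same for the moment, N m; "grip_width": opening from 0.0 (shut) to 1.0 (fully open); "grip_force": force on a finger pad.
Only numpy, scipy, OpenCV 4.12 (cv2) and the standard library are available. Lean on these libraries where they do the work, as an engineer would, in place of code of your own. Each camera call takes 0.05 s, during which the arm holds its last target. There are 200 camera calls.

TASK

The colposcope's telescopic arm is loose in its clamp. Swing the cam lever to about straight out from the clamp and tighten the black cross-grip nut at the other end of the skewer (clockwise) until it is firm and the lever meets resistance there; then push the lever round until it lies fully home along the white tube, and leave it shut. Do not knock the other things about.

Things in the scene. Friction and masses are not known exactly. Their poses are not given: they have to be found in the camera images.
- stand: The colposcope's stand, fixed: white base 170 x 300 x 18 mm, pillar, level tube with its axis 130 mm up. Origin on the table below the clamp; z up, y along the tube: white outer tube (41 mm thick, 215 mm long) to +y, chrome inner tube (28 mm) to -y, bearing the cream binocular head, which begins 220 mm from the clamp and is 300 mm tall. x: lever on the -x side (to the robot), nut on the +x side
- clamp (a point): Middle of the clamp's horizontal skewer, 166 mm up, 36 mm over the tube's axis; axes as the stand's, the skewer runs along x. It pulls together two upright aluminium ears of a collar (57 mm round, 32 mm wide). The ears reach 14 mm above the skewer and 16 mm to either side of this point. Nothing stands above the clamp
- clamp_ear: The collar's ear on the nut's side, aluminium, 10 x 30 x 32 mm; origin on the skewer, in the middle of the ear; axes as the stand's. It carries a loose steel washer, 31 mm round, on which the nut presses when the clamp is tight
- cross_nut: Black cross-grip nut on the skewer's +x end: four stout lobes, 90 mm over all; each lobe a round bar 14 mm thick with a round end; hub 33 mm across, 26 mm long. Origin at the nut's centre in the plane of the lobes, 38 to 49 mm from the skewer's middle, 166 mm up; it shifts a few mm along the skewer and sideways as the lever turns. This frame keeps the stand's axes and does not turn with the nut
- nut_turn (a joint): Turn of the nut, rad, growing as it tightens (clockwise seen from the nut's end: the upper lobe moves to the stand's +y). A lobe points straight up at 0 and at each quarter turn. Starts loose at 0.6 to 2.6; light (about 1 N at a lobe), stays put, 4 mm per turn; once it meets the washer it gets steadily harder to turn: 5 to 15 N at a lobe is firm. The angle where it meets depends on the lever, so must be felt or seen
- cam_lever (a joint): Angle of the cam lever about its upright pin, rad, clockwise from above: 0 fully open (59 degrees short of straight out, towards the inner tube), 1.03 straight out along the stand's -x, 2.60 home on its stop, along the outer tube (+y). Starts at 0 to 0.4, stays put. About 2 N at the tip while loose, 3 to 7 N once it bites; passes its dead point at 2.35 and then stays shut
- lever_pin (a point): Centre of the cam lever's upright pin, at half the blade's height, 166 mm up, 36 mm from the skewer's middle on the -x side; axes as the stand's. The aluminium blade is an upright strip 22 mm high and 10 mm thick, its outer half bent by 0.15 rad away from the tube. A nut turned hard pushes the open lever back by up to 0.3 rad
- lever_tip (a point): Tip of the cam lever, 110 mm from the pin, at half the blade's height
- amber_bottle: Bystander, loose: amber glass bottle with a black cap, 48 mm across, 95 mm tall; origin at the centre of its underside. To be left alone
- gallipot: Bystander, loose: small steel bowl, 80 mm across, 35 mm tall; origin at the centre of its underside. To be left alone
- swab_cup: Bystander, loose: clear cup of wrapped swabs, 68 mm across, about 115 mm tall with the swabs; origin at the centre of its underside. To be left alone
- jar: Bystander, loose: clear plastic jar with an orange-red lid, 76 mm across, 85 mm tall; origin at the centre of its underside. To be left alone
- white_bottle: Bystander, loose: white plastic bottle, 44 mm across, 110 mm tall; origin at the centre of its underside. To be left alone
- carton: Bystander, loose: paper carton with a green band, 60 x 120 x 45 mm; origin at the centre of its underside. To be left alone
- forceps: Bystander, loose: steel forceps lying flat, 160 mm long; origin at the centre of its underside. To be left alone

How it is judged (in metres and radians):
On the way:
1. the nut is tightened to where the lever bites about straight out (within some 25 degrees), while the lever is still open (short of 1.8 rad) (value of joint nut_turn between 4 and 9.5 rad and value of joint cam_lever below 1.8 rad), for 0.2 s.
At the end, for the whole second after the job is handed in: The cam lever rests fully home (joint above 2.54 of 2.60 rad, still) and the nut presses on the clamp's ear with 45 to 200 N, which is what a nut that was firm with the lever within about 25 degrees of straight out gives (nut between 4.0 and 9.5 rad) (value of joint cam_lever above 2.54 rad and contact force between cross_nut and clamp_ear between 45 and 200 N and value of joint nut_turn between 4 and 9.5 rad and velocity of joint cam_lever between -0.05 and 0.05 rad/s); the robot touches nothing.
It fails at once if a bystander is shifted by more than 30 mm or knocked over (distance of any of amber_bottle, gallipot, swab_cup, jar, white_bottle, carton, forceps from where it was at the start of the episode above 0.03 m or angle between any of amber_bottle, gallipot, swab_cup, jar, white_bottle, carton, forceps's own z axis and vertical above 0.5 rad).
It also fails if it takes over 72 s, if anything falls off the work surface, if the arm or the gripper's body presses on something with over 40 N, if the wrist force passes 120 N, or if a joint passes its speed limit or range.

## Working session

There is one attempt and no reset: what is moved stays moved. The work goes in short steps, Python scripts to look and compute and a tool call to move; the robot and the scene stay as the last step left them, time stands still between calls to the robot, and variables do not carry over. Pictures are saved under pics/ and viewed, at most 10 in all, crops included, and the job is handed in when it is done.

Besides the shell and the picture viewer there is one more tool, called after "Request:" by a JSON object that holds its "fn" and its "kwargs". send_rows: Moves the arm, as the interface text tells. Its arguments: {"type":"object","properties":{"targets":{"type":"array"},"grip":{"type":"number"},"squeeze":{"type":"number"}},"required":["targets"]}

```bash
mkdir -p pics; ls; cat > h.py <<'E'
import numpy as np, cv2
from rig import ctrl
def cap(n,f=None):
    p,d=ctrl.capture(n)
    if f: cv2.imwrite('pics/'+f,p[:,:,::-1])
    return p,d
def w(n,uv,z):
    c=ctrl.calibration(n);r=[(uv[0]-c['cx'])/c['fx']*z,(uv[1]-c['cy'])/c['fy']*z,z,1]
    return (np.linalg.inv(np.array(c['view']))@r)[:3]
def wz(n,uv,h):  # intersect ray with world height h
    a=w(n,uv,100.);b=w(n,uv,1000.);t=(h-a[2])/(b[2]-a[2]);return a+t*(b-a)
E
python3 - <<'E'
from h import *
for n in ['scene','top']:
    p,d=cap(n,n+'.png')
    for q in ['stand','clamp','cross_nut','lever_pin','lever_tip','clamp_ear','amber_bottle','gallipot','swab_cup','jar','white_bottle','carton','forceps']:
        for r in ctrl.place_of(n,q)[:1]:
            uv=r['uv'];z=d[min(399,max(0,int(uv[1]))),min(639,max(0,int(uv[0])))]
            h=166 if q in('clamp','cross_nut','lever_pin','lever_tip','clamp_ear') else 0
            print(n,q,np.round(uv),round(r['conf'],2),'depth',w(n,uv,z).round(),'plane',wz(n,uv,h).round())
s=ctrl.sense();print(s)
E
```

```text
pics
scene stand [332. 255.] 0.61 depth [601.  77.  15.] plane [590.  63.   0.]
scene clamp [244. 249.] 0.63 depth [751. -50.  14.] plane [823. 122. 166.]
scene cross_nut [313. 201.] 0.59 depth [647.  74. 172.] plane [642.  66. 166.]
scene lever_pin [348. 188.] 0.78 depth [564.  77. 174.] plane [557.  68. 166.]
scene lever_tip [357. 160.] 0.72 depth [481.  -1. 176.] plane [469. -16. 166.]
scene clamp_ear [290. 319.] 0.73 depth [787. 208.  46.] plane [840. 303. 166.]
scene amber_bottle [289. 320.] 0.57 depth [787. 206.  43.] plane [769. 172.   0.]
scene gallipot [415. 238.] 0.59 depth [399. 123.   3.] plane [397. 120.   0.]
scene swab_cup [446. 285.] 0.69 depth [478. 290.  28.] plane [453. 272.   0.]
scene jar [261. 281.] 0.8 depth [778.  85.  37.] plane [762.  49.   0.]
scene white_bottle [243. 248.] 0.7 depth [753. -48.  20.] plane [744. -71.   0.]
scene carton [288. 321.] 0.92 depth [790. 209.  46.] plane [770. 173.   0.]
top stand [302. 205.] 0.56 depth [569.  53. 172.] plane [583.  58.   0.]
top clamp [294. 195.] 0.65 depth [595.  72. 160.] plane [594.  72. 166.]
top lever_pin [2
[... 742 characters left out ...]
.    0.]
{'time_s': 1.4, 'joints': array([ 9.07588773e-01,  3.12903937e-01,  1.49771865e+00, -4.45195440e-06,
        1.33100023e+00, -2.23389391e-01]), 'dq': array([-0.00036408,  0.00171327, -0.00045575, -0.00012989, -0.00020432,
        0.000211  ]), 'tau': array([-7.89286878e-05, -4.12166977e+01, -2.59894484e+01, -1.99095998e-04,
        5.79562766e-04,  1.57448420e-05]), 'eef_pos': array([223.53796366, 475.03086943, 231.2851309 ]), 'ee_rot': array([-4.51545883e-06,  2.18140379e-01,  9.75917402e-01, -1.45510999e-05]), 'force': array([ 0.67944552, -0.06392837, -0.02652403]), 'wrist_torque': array([-0.04420876,  0.03542261,  0.00064523]), 'grip_force': 0.0, 'grip_width': 1.0027284450420075}
```

View pics/scene.png

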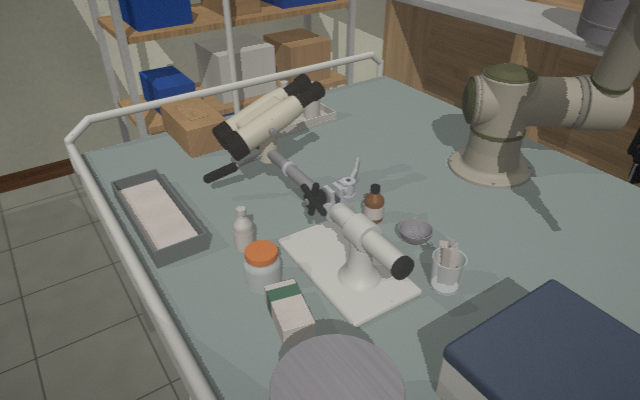

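View pics/top.png

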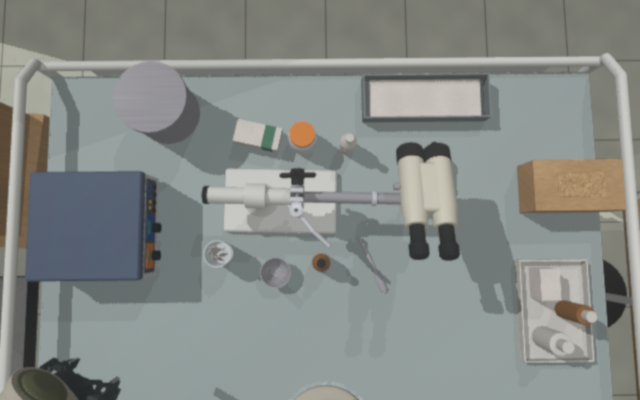

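The scene view shows the nut at about (317,200) and the lever going from about (348,185) up to (357,160). The top view shows the lever running from (297,210) to (327,246), and the amber bottle at (320,262) just below its tip. I'll refine the stand's axis and the nut's position next.

```bash
python3 - <<'E'
from h import *
p,d=cap('top')
c=ctrl.calibration('top');v,u=np.mgrid[0:400,0:640]
P=np.stack([(u-c['cx'])/c['fx']*d,(v-c['cy'])/c['fy']*d,d,np.ones_like(d)],-1)@np.linalg.inv(np.array(c['view'])).T
X,Y,Z=P[...,0],P[...,1],P[...,2]
m=(d>0)&(abs(X-600)<60)
for nm,ya,yb,za in [('inner',-110,20,132),('outer',170,280,138)]:
    k=m&(Y>ya)&(Y<yb)&(Z>za)&(Z<160)
    f=np.polyfit(Y[k],X[k],1);print(nm,k.sum(),f,np.polyval(f,70),Z[k].max())
k=m&(Z>150)&(Y<130)&(Y>0)
for a in range(500,680,6):
    kk=(d>0)&(X>=a)&(X<a+6)&(Z>150)&(Y>-30)&(Y<140)
    if kk.sum(): print(a,kk.sum(),'y',Y[kk].min().round(),Y[kk].max().round(),'z',Z[kk].max().round(),'ymaxz',Y[kk][Z[kk].argmax()].round())
E
```

```text
inner 611 [2.85624855e-02 5.91308156e+02] 593.307529917915 149.01563543362897
outer 747 [3.14950538e-02 5.90788460e+02] 592.9931140356393 159.71587460923126
500 13 y 12.0 28.0 z 182.0 ymaxz 17.0
506 17 y 19.0 35.0 z 181.0 ymaxz 32.0
512 14 y 26.0 39.0 z 180.0 ymaxz 32.0
518 13 y 32.0 44.0 z 179.0 ymaxz 39.0
524 17 y 35.0 48.0 z 182.0 ymaxz 39.0
530 11 y 41.0 53.0 z 181.0 ymaxz 48.0
536 17 y 44.0 57.0 z 179.0 ymaxz 48.0
542 33 y 50.0 78.0 z 187.0 ymaxz 66.0
548 25 y 53.0 80.0 z 188.0 ymaxz 55.0
554 40 y 52.0 80.0 z 188.0 ymaxz 66.0
560 31 y 52.0 80.0 z 189.0 ymaxz 61.0
566 27 y 55.0 77.0 z 190.0 ymaxz 73.0
572 36 y 51.0 81.0 z 188.0 ymaxz 57.0
578 36 y 51.0 103.0 z 183.0 ymaxz 80.0
584 48 y 51.0 133.0 z 185.0 ymaxz 57.0
590 89 y 50.0 138.0 z 172.0 ymaxz 64.0
596 82 y 50.0 138.0 z 184.0 ymaxz 73.0
602 56 y 50.0 140.0 z 185.0 ymaxz 59.0
608 30 y 50.0 110.0 z 184.0 ymaxz 59.0
614 26 y 50.0 76.0 z 183.0 ymaxz 68.0
620 30 y 50.0 78.0 z 185.0 ymaxz 63.0
626 35 y 50.0 78.0 z 183.0 ymaxz 63.0
632 93 y 22.0 105.0 z 206.0 ymaxz 71.0
638 96 y 20.0 107.0 z 212.0 ymaxz 71.0
644 61 y 22.0 107.0 z 212.0 ymaxz 75.0
650 27 y 47.0 78.0 z 186.0 ymaxz 63.0
656 6 y 57.0 68.0 z 174.0 ymaxz 64.0
```

```bash
python3 - <<'E'
import cv2
a=cv2.imread('pics/scene.png')[140:240,260:400];b=cv2.imread('pics/top.png')[150:270,250:370]
a=cv2.resize(a,(500,400));b=cv2.resize(b,(300,300))
b=cv2.copyMakeBorder(b,0,100,0,0,0);cv2.imwrite('pics/c.png',cv2.hconcat([a,b]))
E
```

```text
(no output)
```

View pics/c.png

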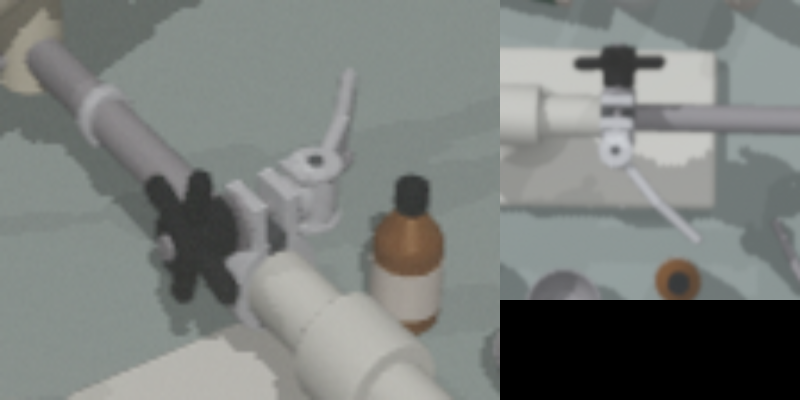

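Yaw is about -0.03, the clamp sits at (593,65) and the nut's plane at x≈641 with one lobe just past upright (turn ≈1.7). The pin is at (557,66) and the lever is at about 0.35. I'll bring shut fingers to the lever's -y side.

Request:
{"fn": "send_rows", "kwargs": {"targets": [{"offset":[14,-24,0],"spin":0.44},{"offset":[14,-24,0],"spin":0.44},{"offset":[14,-24,0],"spin":0.44},{"offset":[14,-24,0],"spin":0.44},{"offset":[14,-24,0],"spin":0.44},{"offset":[14,-24,0],"spin":0.44},{"offset":[14,-24,0],"spin":0.44},{"offset":[14,-24,0],"spin":0.44}], "grip": 0, "squeeze": 40}}

```text
time_s: 2.12
eef_pos: [366.1, 230.7, 231.4]
ee_rot: [0.001, 0.003, 1.0, -0.001]
force: [0.2, 1.0, -0.1]
grip_width: 0.002
grip_force: 0.0
```

Request:
{"fn": "send_rows", "kwargs": {"targets": [{"offset":[14.6,-25.2,0],"spin":0},{"offset":[14.6,-25.2,0],"spin":0},{"offset":[14.6,-25.2,0],"spin":0},{"offset":[14.6,-25.2,0],"spin":0},{"offset":[14.6,-25.2,0],"spin":0},{"offset":[14.6,-25.2,0],"spin":0},{"offset":[14.6,-25.2,0],"spin":0},{"offset":[14.6,-25.2,0],"spin":0}]}}

```text
time_s: 2.78
eef_pos: [511.9, -22.2, 230.7]
ee_rot: [0.0, 0.002, 1.0, -0.001]
force: [0.1, 0.2, 0.5]
grip_width: -0.001
grip_force: 0.0
```

Request:
{"fn": "send_rows", "kwargs": {"targets": [{"offset":[0,0,-4],"spin":0},{"offset":[0,0,-7],"spin":0},{"offset":[0,0,-7],"spin":0},{"offset":[-0.6,1.5,-7],"spin":0},{"offset":[-1.4,3,-7],"spin":0},{"offset":[-2.4,4,-7],"spin":0},{"offset":[-3.4,5,-7],"spin":0},{"offset":[-4.2,6,-7],"spin":0}]}}

```text
time_s: 3.45
eef_pos: [467.9, 43.6, 163.2]
ee_rot: [0.002, -0.0, 1.0, -0.0]
force: [2.3, -2.1, 0.4]
grip_width: 0.001
grip_force: 1.1
```

Request:
{"fn": "send_rows", "kwargs": {"targets": [{"offset":[0,0.3,0],"spin":0},{"offset":[0,0.3,0],"spin":0}]}}

```text
time_s: 3.62
eef_pos: [467.7, 46.8, 162.3]
ee_rot: [0.001, -0.001, 1.0, -0.0]
force: [0.3, -0.2, 0.4]
grip_width: -0.001
grip_force: 0.0
```

```bash
python3 - <<'E'
from h import *
for n in ['top','scene']:
    p,d=cap(n,n+'2.png')
    for q in ['lever_tip','lever_pin']:
        for r in ctrl.place_of(n,q)[:1]: print(n,q,r['conf'],wz(n,r['uv'],166).round())
a=cv2.imread('pics/scene2.png')[110:260,230:430];b=cv2.imread('pics/top2.png')[150:270,250:370]
a=cv2.resize(a,(480,360));b=cv2.resize(b,(320,320))
b=cv2.copyMakeBorder(b,0,40,0,0,0);cv2.imwrite('pics/c2.png',cv2.hconcat([a,b]))
E
```

```text
top lever_pin 0.56 [562.  76. 166.]
scene lever_tip 0.67 [449.  67. 166.]
scene lever_pin 0.76 [560.  71. 166.]
```

View pics/c2.png

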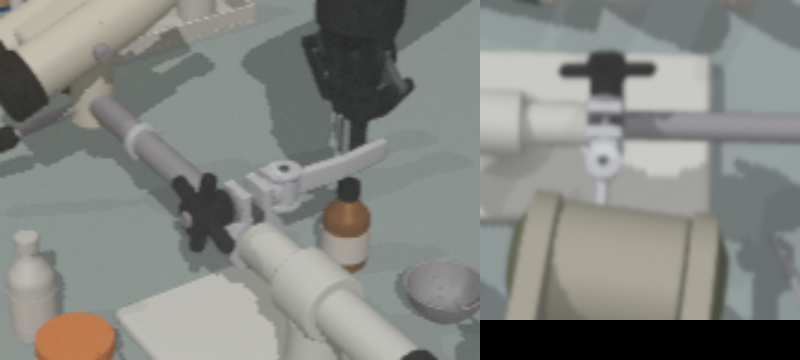

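The lever now points about straight out. Next I'll go to the nut's upper lobe.

Request:
{"fn": "send_rows", "kwargs": {"targets": [{"offset":[0,-1.5,0],"spin":0},{"offset":[0,-2,3.5],"spin":0},{"offset":[0,-2,7],"spin":0},{"offset":[4,-2,7],"spin":0},{"offset":[8,-2,7],"spin":0},{"offset":[12,-2,7],"spin":0},{"offset":[17.2,-2,7],"spin":0},{"offset":[17.2,-2,7],"spin":0}]}}

```text
time_s: 4.58
eef_pos: [643.1, 25.5, 228.8]
ee_rot: [-0.001, 0.0, 1.0, 0.0]
force: [-1.5, 0.1, -0.5]
grip_width: 0.004
grip_force: 0.0
```

Request:
{"fn": "send_rows", "kwargs": {"targets": [{"offset":[0,0,-2.2],"spin":0},{"offset":[0,0,-4.3],"spin":0},{"offset":[0,0,-4.3],"spin":0},{"offset":[0,1.5,-4.3],"spin":0},{"offset":[0,3,-4.3],"spin":0},{"offset":[0,4.5,-4.3],"spin":0},{"offset":[0,5.3,-4.3],"spin":0},{"offset":[0,5.3,-4.3],"spin":0}]}}

```text
time_s: 5.25
eef_pos: [639.6, 81.7, 189.3]
ee_rot: [0.001, -0.002, 1.0, 0.0]
force: [-0.1, 0.2, 0.5]
grip_width: -0.0
grip_force: 0.0
```

```bash
python3 - <<'E'
from h import *
n='scene'
p,d=cap(n,n+'3.png')
for q in ['lever_tip','cross_nut']:
        for r in ctrl.place_of(n,q)[:1]: print(n,q,r['conf'],wz(n,r['uv'],166).round())
a=cv2.imread('pics/scene3.png')[130:260,260:400]
cv2.imwrite('pics/c3.png',cv2.resize(a,(560,520)))
E
```

```text
scene lever_tip 0.7 [439.  52. 166.]
scene cross_nut 0.69 [638.  61. 166.]
```

View pics/c3.png

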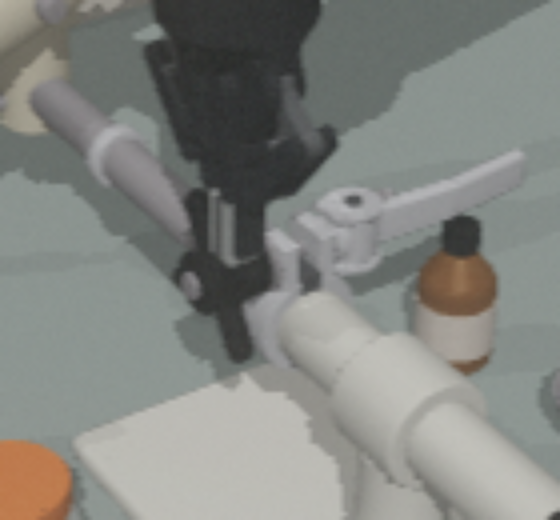

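The nut turned to about 2.6. Now the next lobe.

Request:
{"fn": "send_rows", "kwargs": {"targets": [{"offset":[0,0,3.8],"spin":0},{"offset":[0,-0.5,4],"spin":0},{"offset":[0,-4,4],"spin":0},{"offset":[0,-6.6,4],"spin":0},{"offset":[0,-6.6,4],"spin":0},{"offset":[0,-6.6,0.2],"spin":0},{"offset":[0,-6.6,0],"spin":0},{"offset":[0,-5.5,0],"spin":0}]}}

```text
time_s: 6.07
eef_pos: [638.9, 22.8, 187.1]
ee_rot: [-0.002, 0.001, 1.0, 0.0]
force: [0.2, -1.7, 3.0]
grip_width: -0.001
grip_force: 2.0
```

Request:
{"fn": "send_rows", "kwargs": {"targets": [{"offset":[0,1,0],"spin":0},{"offset":[0,2,0],"spin":0},{"offset":[0,2.8,0],"spin":0}]}}

```text
time_s: 6.32
eef_pos: [640.1, 53.9, 190.1]
ee_rot: [0.001, -0.001, 1.0, -0.0]
force: [0.9, -1.7, 0.5]
grip_width: -0.0
grip_force: 0.6
```

Request:
{"fn": "send_rows", "kwargs": {"targets": [{"offset":[0,1,0],"spin":0},{"offset":[0,2,0],"spin":0},{"offset":[0,2.7,0],"spin":0}]}}

```text
time_s: 6.57
eef_pos: [639.5, 80.6, 188.6]
ee_rot: [0.0, -0.001, 1.0, 0.0]
force: [0.7, 0.2, -0.1]
grip_width: -0.003
grip_force: 0.5
```

Request:
{"fn": "send_rows", "kwargs": {"targets": [{"offset":[0,0,3.8],"spin":0},{"offset":[0,-0.5,4],"spin":0},{"offset":[0,-4,4],"spin":0},{"offset":[0,-6.7,4],"spin":0},{"offset":[0,-6.7,4],"spin":0},{"offset":[0,-6.7,0.2],"spin":0},{"offset":[0,-6.7,0],"spin":0},{"offset":[0,-5.6,0],"spin":0}]}}

```text
time_s: 7.23
eef_pos: [638.9, 22.6, 187.0]
ee_rot: [-0.002, 0.001, 1.0, 0.0]
force: [0.1, -0.1, 0.5]
grip_width: -0.001
grip_force: 1.0
```

Request:
{"fn": "send_rows", "kwargs": {"targets": [{"offset":[0,1,0],"spin":0},{"offset":[0,2,0],"spin":0}]}}

```text
time_s: 7.4
eef_pos: [640.2, 44.7, 190.5]
ee_rot: [0.002, -0.0, 1.0, -0.0]
force: [-0.1, -2.0, 1.3]
grip_width: 0.0
grip_force: 0.7
```

Request:
{"fn": "send_rows", "kwargs": {"targets": [{"offset":[0,1,0],"spin":0},{"offset":[0,1.8,0],"spin":0}]}}

```text
time_s: 7.57
eef_pos: [639.7, 62.9, 189.4]
ee_rot: [0.001, -0.001, 1.0, -0.0]
force: [0.4, -1.6, -0.3]
grip_width: -0.001
grip_force: 0.5
```

Request:
{"fn": "send_rows", "kwargs": {"targets": [{"offset":[0,0.9,0],"spin":0},{"offset":[0,1.8,0],"spin":0}]}}

```text
time_s: 7.73
eef_pos: [639.5, 80.1, 188.6]
ee_rot: [0.0, -0.0, 1.0, -0.0]
force: [-0.2, -0.5, 1.4]
grip_width: -0.003
grip_force: 0.5
```

Request:
{"fn": "send_rows", "kwargs": {"targets": [{"offset":[0,0,3.8],"spin":0},{"offset":[0,-0.5,4],"spin":0},{"offset":[-0.2,-4,4],"spin":0},{"offset":[-0.2,-6.7,4],"spin":0},{"offset":[-0.2,-6.7,4],"spin":0},{"offset":[-0.2,-6.7,0.2],"spin":0},{"offset":[-0.2,-6.7,0],"spin":0},{"offset":[-0.2,-5.6,0],"spin":0}]}}

```text
time_s: 8.4
eef_pos: [636.9, 22.7, 187.0]
ee_rot: [-0.002, 0.001, 1.0, 0.0]
force: [0.8, -1.2, 0.9]
grip_width: -0.001
grip_force: 1.4
```

Request:
{"fn": "send_rows", "kwargs": {"targets": [{"offset":[0,1,0],"spin":0},{"offset":[0,2,0],"spin":0}]}}

```text
time_s: 8.57
eef_pos: [638.4, 44.3, 190.7]
ee_rot: [0.002, -0.0, 1.0, -0.001]
force: [1.6, -4.4, 3.8]
grip_width: 0.001
grip_force: 2.1
```

Request:
{"fn": "send_rows", "kwargs": {"targets": [{"offset":[0,0.8,0],"spin":0},{"offset":[0,0.8,0],"spin":0}]}}

```text
time_s: 8.73
eef_pos: [638.2, 53.1, 190.0]
ee_rot: [0.002, -0.001, 1.0, -0.0]
force: [0.5, -0.9, 0.5]
grip_width: -0.0
grip_force: 0.5
```

```bash
python3 - <<'E'
from h import *
n='scene'
p,d=cap(n,n+'4.png')
for q in ['lever_tip','lever_pin','cross_nut']:
        for r in ctrl.place_of(n,q)[:1]: print(n,q,r['conf'],wz(n,r['uv'],166).round())
a=cv2.imread('pics/scene4.png')[130:260,260:400]
cv2.imwrite('pics/c4.png',cv2.resize(a,(560,520)))
E
```

```text
scene lever_tip 0.78 [443.  56. 166.]
scene lever_pin 0.56 [549.  58. 166.]
scene cross_nut 0.84 [639.  63. 166.]
```

View pics/c4.png

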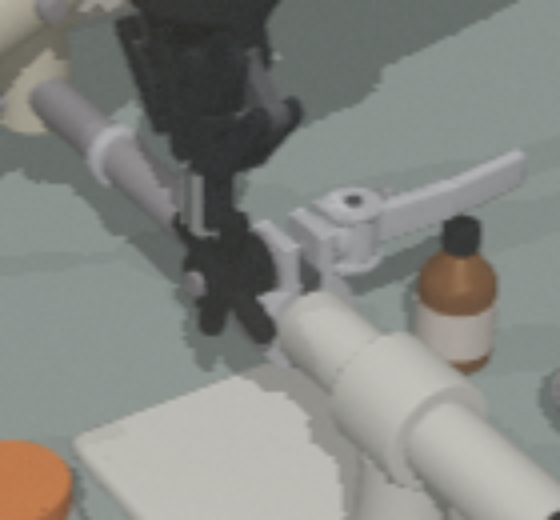

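Request:
{"fn": "send_rows", "kwargs": {"targets": [{"offset":[0,0.8,0],"spin":0},{"offset":[0,0.8,0],"spin":0}]}}

```text
time_s: 9.1
eef_pos: [637.4, 58.9, 187.9]
ee_rot: [-0.0, -0.0, 1.0, -0.001]
force: [0.2, -4.5, -0.3]
grip_width: 0.002
grip_force: 1.8
```

Request:
{"fn": "send_rows", "kwargs": {"targets": [{"offset":[0,0.8,0],"spin":0},{"offset":[0,0.8,0],"spin":0}]}}

```text
time_s: 9.27
eef_pos: [637.5, 66.5, 188.2]
ee_rot: [-0.0, 0.0, 1.0, -0.001]
force: [-0.5, -6.4, -0.1]
grip_width: -0.003
grip_force: 2.4
```

Request:
{"fn": "send_rows", "kwargs": {"targets": [{"offset":[0,0.8,0],"spin":0},{"offset":[0,1.0,0],"spin":0}]}}

```text
time_s: 9.43
eef_pos: [637.7, 75.9, 188.6]
ee_rot: [0.0, 0.0, 1.0, -0.001]
force: [1.0, -9.6, 2.9]
grip_width: -0.0
grip_force: 4.1
```

Request:
{"fn": "send_rows", "kwargs": {"targets": [{"offset":[0,0,0],"spin":0},{"offset":[0,0,0],"spin":0}]}}

```text
time_s: 9.6
eef_pos: [637.8, 75.8, 188.7]
ee_rot: [0.0, 0.0, 1.0, -0.001]
force: [-0.2, -6.7, 2.8]
grip_width: -0.003
grip_force: 3.2
```

```bash
python3 - <<'E'
from h import *
n='scene'
p,d=cap(n,n+'5.png')
for q in ['lever_tip','lever_pin','cross_nut']:
        for r in ctrl.place_of(n,q)[:1]: print(n,q,r['conf'],wz(n,r['uv'],166).round())
a=cv2.imread('pics/scene5.png')[130:260,260:400]
cv2.imwrite('pics/c5.png',cv2.resize(a,(560,520)))
E
```

```text
scene lever_tip 0.88 [442.  63. 166.]
scene lever_pin 0.92 [558.  72. 166.]
scene cross_nut 0.67 [640.  67. 166.]
```

View pics/c5.png

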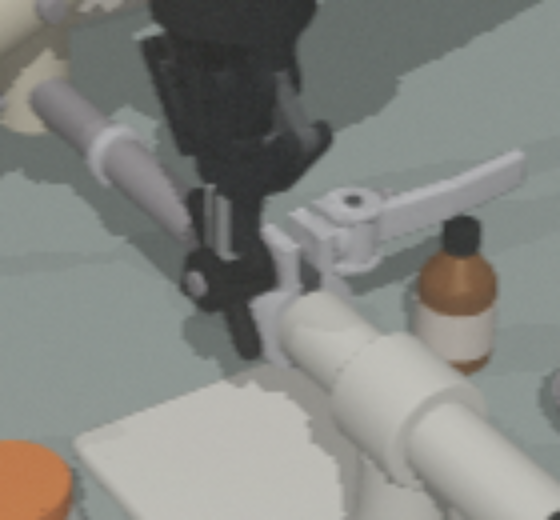

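The nut is firm: I felt up to about 10 N, at a turn of roughly 7.1. The lever is still straight out, so I'll go and close it.

Request:
{"fn": "send_rows", "kwargs": {"targets": [{"offset":[0,0,4],"spin":0},{"offset":[-1,-1.5,4.6],"spin":0},{"offset":[-17,-5,4.6],"spin":0},{"offset":[-17,-5,4.6],"spin":0},{"offset":[-17,-5,4.6],"spin":0},{"offset":[-17,-5,4.6],"spin":0},{"offset":[-17,-5,4.6],"spin":0},{"offset":[-17,-5,4.6],"spin":0}]}}

```text
time_s: 10.47
eef_pos: [466.5, 27.1, 234.8]
ee_rot: [0.0, 0.0, 1.0, 0.0]
force: [1.1, 0.2, 0.8]
grip_width: -0.002
grip_force: 0.0
```

Request:
{"fn": "send_rows", "kwargs": {"targets": [{"offset":[0,0,-4],"spin":0},{"offset":[0,0,-7.2],"spin":0},{"offset":[0,0,-7.2],"spin":0},{"offset":[0,1,-7.2],"spin":0},{"offset":[0,1.7,-7.2],"spin":0}]}}

```text
time_s: 10.88
eef_pos: [469.0, 44.8, 164.0]
ee_rot: [0.001, 0.0, 1.0, 0.0]
force: [-0.0, -0.3, -0.2]
grip_width: -0.0
grip_force: 0.0
```

Request:
{"fn": "send_rows", "kwargs": {"targets": [{"offset":[-0.2,1.4,0],"spin":-0.12},{"offset":[-0.2,2.6,0],"spin":-0.24},{"offset":[-0.1,3.8,0],"spin":-0.36},{"offset":[0.2,5,0],"spin":-0.48}]}}

```text
time_s: 11.22
eef_pos: [471.0, 94.7, 164.7]
ee_rot: [0.002, 0.24, 0.971, -0.0]
force: [1.4, -5.1, 0.3]
grip_width: -0.005
grip_force: 2.4
```

Request:
{"fn": "send_rows", "kwargs": {"targets": [{"offset":[0.4,1.1,0],"spin":-0.12},{"offset":[1,2.1,0],"spin":-0.24},{"offset":[1.7,3.1,0],"spin":-0.36},{"offset":[2.5,4,0],"spin":-0.48}]}}

```text
time_s: 11.55
eef_pos: [495.7, 135.1, 164.6]
ee_rot: [0.002, 0.464, 0.886, 0.0]
force: [-1.3, -5.3, 0.1]
grip_width: 0.002
grip_force: 1.7
```

Request:
{"fn": "send_rows", "kwargs": {"targets": [{"offset":[0.9,0.7,0],"spin":-0.12},{"offset":[1.9,1.3,0],"spin":-0.24},{"offset":[3,1.8,0],"spin":-0.36},{"offset":[4.2,2.1,0],"spin":-0.48}]}}

```text
time_s: 11.88
eef_pos: [537.6, 156.8, 164.5]
ee_rot: [0.001, 0.661, 0.75, 0.001]
force: [-3.2, -0.1, 0.3]
grip_width: -0.004
grip_force: 4.0
```

Request:
{"fn": "send_rows", "kwargs": {"targets": [{"offset":[0.3,0,0],"spin":-0.1},{"offset":[0.6,0,0],"spin":-0.13}]}}

```text
time_s: 12.05
eef_pos: [538.8, 158.0, 163.7]
ee_rot: [-0.005, 0.708, 0.706, -0.003]
force: [-35.9, 6.4, 14.8]
grip_width: -0.002
grip_force: 17.8
```

It's against the stop. I'll back off and check.

Request:
{"fn": "send_rows", "kwargs": {"targets": [{"offset":[-1.5,0,0],"spin":0},{"offset":[-5,0,0],"spin":0},{"offset":[-6,0,5],"spin":0},{"offset":[-10,6,8],"spin":0},{"offset":[-14,12,8],"spin":0},{"offset":[-20,20,8],"spin":0},{"offset":[-20,20,8],"spin":0},{"offset":[-20,20,8],"spin":0}]}}

```text
time_s: 12.72
eef_pos: [366.3, 322.8, 242.0]
ee_rot: [0.001, 0.707, 0.708, 0.002]
force: [1.2, 0.6, 0.6]
grip_width: 0.002
grip_force: 0.0
```

```bash
python3 - <<'E'
from h import *
for n in ['top','scene']:
    p,d=cap(n,n+'6.png')
    for q in ['lever_tip','lever_pin','cross_nut']:
        for r in ctrl.place_of(n,q)[:1]: print(n,q,r['conf'],wz(n,r['uv'],166).round())
a=cv2.imread('pics/scene6.png')[130:280,230:430];b=cv2.imread('pics/top6.png')[150:270,220:340]
a=cv2.resize(a,(480,360));b=cv2.resize(b,(320,320))
b=cv2.copyMakeBorder(b,0,40,0,0,0);cv2.imwrite('pics/c6.png',cv2.hconcat([a,b]))
E
```

```text
top lever_tip 0.64 [549. 178. 166.]
top lever_pin 0.74 [552.  67. 166.]
top cross_nut 0.61 [631.  66. 166.]
scene lever_pin 0.76 [552.  71. 166.]
scene cross_nut 0.67 [641.  78. 166.]
```

View pics/c6.png

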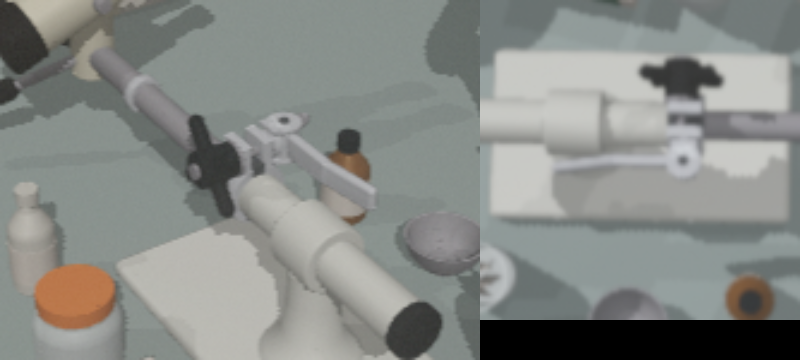

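The picture shows the lever lying along the white tube, with its tip at about (555,165) in the right-hand panel. The nut is tight, no bystander looks disturbed, and the arm is clear. Handing in.

```bash
python3 -c "
from rig import ctrl
print(ctrl.finish_job())"
```

```text
the job is handed in; nothing more can be done
None
```

I tightened the nut to firm (about 7 rad by my count, up to 10 N felt) with the lever about straight out, then pushed the lever home onto its stop along the white tube. I handed the job in with the robot clear, 13 s into the 72 s. The hand-in gave no verdict, and I had no direct reading of the nut's clamping force.

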